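Set the tube viewer's magnifier carriage to the red stop

TASK

On the bench viewer, press down the blue pad in the middle of the magnifier carriage with a closed fingertip to free its brake and, keeping the pad pressed, push the carriage along its rail until it rests against the red stop; then let the pad spring up and move clear. Do not drag the carriage with the pad up, do not grip or lift anything, and leave the bottle, the tube and the tip box where they are.

Things in the scene. Friction and masses are not known exactly. Their poses are not given: they have to be found in the camera images.
- rail: Aluminium rail fixed to the bench, 420 mm long along its own y axis, 90 mm wide, its top 14 mm above the bench. Origin at the middle of its length on the bench surface. It is drawn at a varying place and yaw. Along its +x side lies an 80 mm wide, 12 mm high light strip, from 55 to 135 mm off the rail's centre line.
- carriage (a joint): Position of the carriage along the rail's y axis, m; 0 in the rail's middle, positive towards the rail's +y. With the pad up a friction brake holds the carriage against about 10 to 15 N; with the pad pressed by more than 1 mm it slides freely (1 to 2 N). It cannot be lifted off. A round magnifier (84 mm across, 34 mm high, centred 95 mm to the rail's +x side) rides with it.
- carriage_mid (a point): Centre of the cream carriage (100 mm long along the rail, 88 mm wide), at the height of its raised ends' tops, 54 mm above the bench. Each raised end is 26 mm long; between them a trough 48 mm long along the rail, open on both sides, holds the blue pad, its top 14 mm lower. Axes as the rail's.
- pad (a joint): How far the blue pad is pressed down, m: about 0 up, 0.006 fully down (hard stop). A spring holds it up: it starts to yield at about 10 N and is fully down at about 14 N.
- pad_top (a point): Centre of the top face of the blue pad (60 mm across the rail, 44 mm along it), 40 mm above the bench when up, 34 mm when down. Moves with the carriage and the pad.
- red_stop_mid (a point): Centre of the top face of the red stop, a block fixed on the rail, 24 mm long (along the rail), 70 mm wide, its top 46 mm above the bench (a steel screw head stands 5 mm higher). It may stand towards either end of the rail. The carriage's end face meets it, solidly, when their centres are 62 mm apart along the rail.
- grey_stop_mid (a point): The same for the grey stop, which stands towards the other end of the rail and is not the one wanted.
- bottle: Loose amber bottle with a blue cap, standing, 60 mm across, about 130 mm high. Origin under its centre. Bystander.
- tube: Loose self-standing amber tube with a blue cap, 35 mm across the cap, 114 mm high. Origin under its centre. Bystander.
- tip_box: Loose green tip box with a white lid, 70 x 100 x 54 mm. Origin under its centre. Bystander, to the left between the robot and the bottle.

How it is judged (in metres and radians):
On the way, in this order (a step that is already met when the one before it is completed fails the run):
1. the blue pad is pressed down by the fingers, the carriage still away from the red stop (value of joint pad above 0.0015 m and contact force between the fingers and anything else above 2 N and horizontal distance between carriage_mid and red_stop_mid above 0.075 m), for 0.1 s.
2. the carriage reaches the red stop with the pad still pressed (value of joint pad above 0.001 m and horizontal distance between carriage_mid and red_stop_mid below 0.065 m), for 0.1 s.
At the end, for the whole second after the job is handed in: The carriage rests within 3 mm of touching the red stop (centres under 65 mm apart), at rest, the pad is up again (within 1 mm), and the bottle, tube and tip box stand within 20 mm of where they were, upright (horizontal distance between carriage_mid and red_stop_mid below 0.065 m and value of joint pad below 0.001 m and velocity of joint carriage between -0.005 and 0.005 m/s and distance of each of bottle, tube, tip_box from where it was at the start of the episode below 0.02 m and angle between each of bottle, tube's own z axis and vertical below 0.2 rad).
It fails at once if the carriage is dragged along with its pad up (brake on) (value of joint pad below 0.0002 m and (velocity of joint carriage above 0.03 m/s or velocity of joint carriage below -0.03 m/s)).
It fails at once if a bystander is lifted, knocked over or shoved away (distance of any of bottle, tube, tip_box from where it was at the start of the episode above 0.02 m or angle between any of bottle, tube's own z axis and vertical above 0.3 rad).
It also fails if it takes over 38 s, if anything falls off the work surface, if the arm or the gripper's body presses on something with over 40 N, if the wrist force passes 120 N, or if a joint passes its speed limit or range.

ROBOT

A 6-joint arm with a two-finger parallel gripper is mounted at the origin on the work surface. World frame = base frame: x ahead of the robot, y to its left, z up, the work surface at z = 0. Lengths are in m, angles in degrees, forces in N, time in s.
With the tool pointing down it reaches from about 0.275 to 0.85 m from the base axis. Payload 19 kg.
Tool frame: the origin (TCP) lies at the very end of the fingers, on their centre line; the grasp point (between the pads) lies 19 mm behind it; z points along the fingers, y is the direction in which the jaws open and shut (so a half turn about z gives the same grasp; the last joint's range is limited). The gripper opens to 85 mm and grips with 20 to 120 N. Pads are 22 mm wide; open, the fingers measure 114 mm over their backs; the gripper's body (76 mm by 85 mm) begins 54 mm behind the grasp point. The pads swing forward as they close: fully open they stand 13 mm farther back than shut.
Start: joints at [61.593, 8.623, 82.357, -0, 89.026, -7.678], TCP at [0.204, 0.538, 0.231] pointing down, gripper open.
Joint ranges: [-160.23, 160.23], [-39.13, 120.54], [6.94, 153.29], [-79.49, 259.48], [9.18, 160.14], [-161.06, 161.06]. Speed limits (degrees/s): [108.29, 108.29, 127.2, 172.46, 172.46, 172.46].

INTERFACE

Orientations are given as a 3x3 rotation matrix whose columns are the frame's x, y, z axes.
In Python, from rig import env gives the robot as it stands.
- The arm moves only by the shell command python3 -m inch 'ROWS' [OPENING] [FORCE]. ROWS is JSON, a list of rows, each an object with "slide": the shift along the tool's x, y, z in units of 50 mm (1.0 is 50 mm), a list of three; "twist": the turn about the tool's z in units of 8 degrees (1.0 is 8 degrees). In form: [{"slide": [x, y, z], "twist": twist}, ...]. A call has 1 to 20 rows; each row is the pose to reach, as a shift and turn from the pose measured when the call began, along the tool's axes at that moment; what a row does not reach only later rows make up. A row lasts 1/10 s, in which the tool goes at most 50 mm and 8.59 degrees, less where a joint would pass 70% of its speed; a pose out of reach is approached as far as the arm can. A call with a gripper value outside its range is refused whole. OPENING is the finger opening in mm, from 0 to 85.4, set as the call begins (- or left out, the last holds). The fingers move at their own pace and stop on an object; FORCE is the grip in N (left out, the last holds). Time passes only in rows, so rows that repeat a pose let the fingers close. It gives the time, the measured TCP pose, the force and the opening at its end, in the units of the state.
- env.get_obs(): the state, without advancing time (a new reading comes with each control period).
- env.capture(name): name is "scene" or "top"; returns the picture (400x640x3 uint8, red, green, blue); there is no depth.
- env.calibration(name): a dict with "intrinsics" (3x3 intrinsics, pixels), "origin" and "orientation" of the camera in the world. Camera axes: x right, y up, looking along -z (the intrinsics and any distortion apply to the point x, -y, -z); pixel columns grow to the right and rows downward; lengths in m; the calibration is good to about 2 mm. A picture is of the moment at which its call begins. calibration takes no time and is no camera call.
- env.finish_job(): hands the job in, once; it reports no verdict.
The state is a dict: "time": time; "joint_positions": joint angles; "qd": joint speeds; "effort": joint torques, N m; "ee_pos": TCP position; "tcp_rot": TCP orientation; "ft_force": force on the tool from outside, world axes, zero at the start; "wrist_torque": the same for the moment, N m; "finger_gap": finger opening in m.
Only numpy, scipy, OpenCV 4.12 (cv2) and the standard library are available. Lean on these libraries where they do the work, as an engineer would, in place of code of your own. Each camera call takes 0.05 s, during which the arm holds its last target.

## Working session

There is one attempt and no reset: what is moved stays moved. The work goes in short steps, Python scripts to look and compute and a shell command to move; the robot and the scene stay as the last step left them, time stands still between calls to the robot, and variables do not carry over. Pictures are saved under pics/ and viewed, and the job is handed in when it is done.

```bash
mkdir -p pics; ls; python3 - <<'E'
from rig import env
import cv2
for n in("scene","top"):
    im=env.capture(n); cv2.imwrite(f"pics/{n}0.png",im[:,:,::-1]); print(n,env.calibration(n))
o=env.get_obs(); print(o)
E
```

```text
pics
scene {'intrinsics': array([[472.82927886,   0.        , 312.13868635],
       [  0.        , 472.82927886, 193.059856  ],
       [  0.        ,   0.        ,   1.        ]]), 'origin': array([ 0.87692023, -0.64323816,  1.21039302]), 'orientation': array([[ 0.8673594 , -0.41498953,  0.27472053],
       [ 0.49760672,  0.73275321, -0.46417699],
       [-0.00867376,  0.53931106,  0.84206196]])}
top {'intrinsics': array([[471.12583526,   0.        , 314.62785267],
       [  0.        , 471.12583526, 196.81195347],
       [  0.        ,   0.        ,   1.        ]]), 'origin': array([ 0.39863982, -0.00535836,  1.28096239]), 'orientation': array([[ 1.99263855e-04,  9.97602080e-01, -6.92101861e-02],
       [-9.99989765e-01, -1.14044723e-04, -4.52293348e-03],
       [-4.51998090e-03,  6.92103790e-02,  9.97591847e-01]])}
{'time': 0.1, 'joint_positions': array([ 6.15937081e+01,  8.64735203e+00,  8.23889101e+01, -1.17014828e-03,
        8.90259373e+01, -7.67806448e+00]), 'qd': array([-0.01331961, -0.05596213, -0.09000537, -0.12197719, -0.07338069,
        0.0084918 ]), 'effort': array([ 4.51673346e-03, -7.14369965e+01, -5.71803796e+01, -2.85489723e-04,
        7.03085039e-03, -5.85291082e-05]), 'ee_pos': array([0.20343495, 0.53757173, 0.23074682]), 'tcp_rot': array([[-9.35269870e-01,  3.53935054e-01, -4.98473587e-04],
       [ 3.53935383e-01,  9.35269381e-01, -9.64590000e-04],
       [ 1.24804869e-04, -1.07857940e-03, -9.99999411e-01]]), 'ft_force': array([ 0.66327168,  0.10085436, -0.27110839]), 'wrist_torque': array([-0.05345205, -0.04339144,  0.01231813]), 'finger_gap': 0.08568952538148877}
```

View pics/scene0.png

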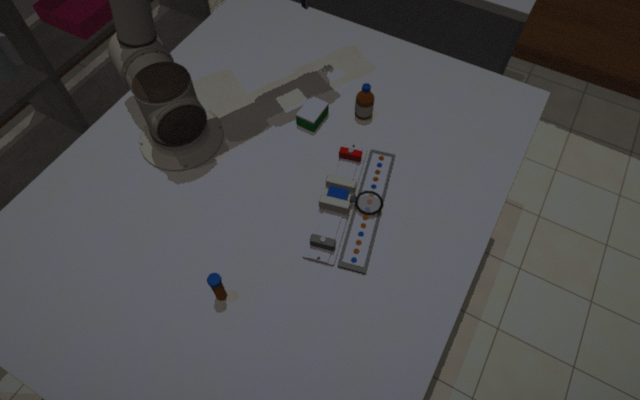

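View pics/top0.png

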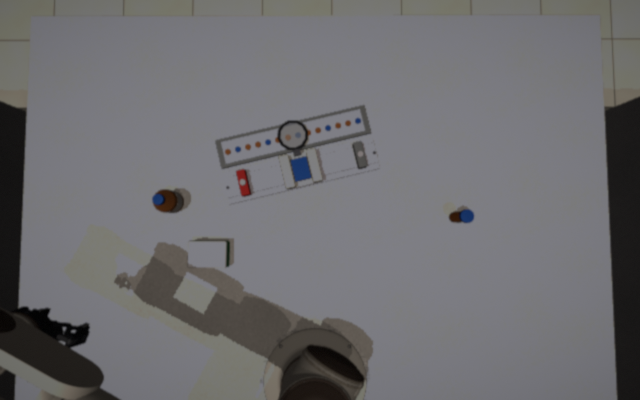

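The top view shows the red stop near (243,182), the blue pad near (301,168) and the grey stop near (360,155). The bottle is at (167,200) and the tip box is around (215,250). I'll enlarge both views.

```bash
python3 - <<'E'
import cv2
a=cv2.imread("pics/top0.png")[95:215,205:390]; cv2.imwrite("pics/topc.png",cv2.convertScaleAbs(cv2.resize(a,None,fx=4.3,fy=4.3,interpolation=cv2.INTER_CUBIC),alpha=1.5))
a=cv2.imread("pics/scene0.png")[140:275,290:410]; cv2.imwrite("pics/scenec.png",cv2.convertScaleAbs(cv2.resize(a,None,fx=4.4,fy=4.4,interpolation=cv2.INTER_CUBIC),alpha=1.5))
E
```

```text
(no output)
```

View pics/topc.png

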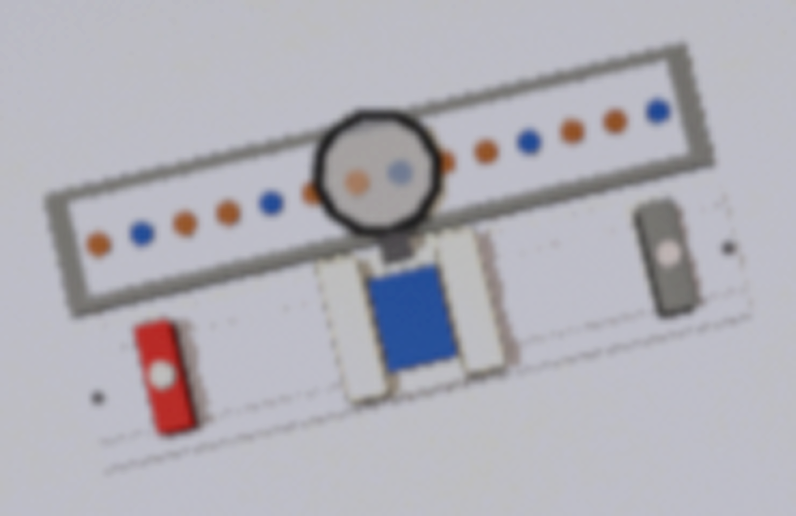

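View pics/scenec.png

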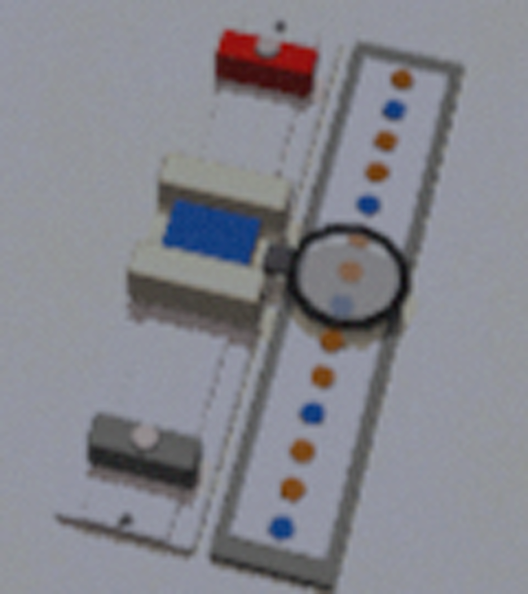

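```bash
cat > h.py <<'E'
import numpy as np
from rig import env
def px2w(n,u,v,z):
    c=env.calibration(n);K=c["intrinsics"];R=np.array(c["orientation"]);o=np.array(c["origin"])
    d=np.linalg.solve(K,[u,v,1]);d=R@(d*[1,-1,-1]);return o+d*(z-o[2])/d[2]
def top(u,v,z): return px2w("top",(u+.5)/4.3-.5+205,(v+.5)/4.3-.5+95,z)
def sc(u,v,z): return px2w("scene",(u+.5)/4.4-.5+290,(v+.5)/4.4-.5+140,z)
E
python3 - <<'E'
from h import *
np.set_printoptions(precision=4,suppress=True)
T={}
for k,u,v,z in [("pad",412.5,318,.04),("redscrew",161,375,.051),("greyscrew",668,253,.051),("holeL",98,398,.014),("holeR",729,248,.014),("carr",412.5,315,.054)]:
    T[k]=top(u,v,z);print("top",k,T[k])
for k,u,v,z in [("pad",212,233,.04),("redscrew",267,46,.051),("greyscrew",145,436,.051),("holeL",280,27,.014),("holeR",125,520,.014)]: print("sc",k,sc(u,v,z))
for a,b in [("holeR","holeL"),("greyscrew","redscrew")]:
    d=T[b]-T[a];print(np.linalg.norm(d),np.degrees(np.arctan2(-d[0],d[1])))
print("pad-red",np.linalg.norm((T["pad"]-T["redscrew"])[:2]))
print("bottle",px2w("top",160,200,.13),"tip",px2w("top",229,252,.0))
# pad size
print(np.linalg.norm(top(367,279,.04)-top(388,372,.04)),np.linalg.norm(top(367,279,.04)-top(437,264,.04)))
R=env.get_obs()["tcp_rot"];print(np.degrees(np.arctan2(R[1,1],R[0,1])))
E
```

```text
top pad [0.5598 0.0376 0.04  ]
top redscrew [0.5234 0.1907 0.051 ]
top greyscrew [ 0.5984 -0.1191  0.051 ]
top holeL [0.5127 0.236  0.014 ]
top holeR [ 0.6075 -0.161   0.014 ]
top carr [0.5598 0.0371 0.054 ]
sc pad [0.5599 0.0406 0.04  ]
sc redscrew [0.5228 0.1908 0.051 ]
sc greyscrew [ 0.5975 -0.119   0.051 ]
sc holeL [0.5117 0.2376 0.014 ]
sc holeR [ 0.6064 -0.1599  0.014 ]
0.40824282930424244 13.43939665482049
0.31875199532395543 13.601233358258407
pad-red 0.15733745408076558
bottle [0.4707 0.3789 0.13  ] tip [0.3379 0.2321 0.    ]
0.05918972168471715 0.04421499821000899
69.2717969710131
```

```bash
cat >> h.py <<'E'
def rel(p,yaw=None):
    o=env.get_obs();R=np.array(o["tcp_rot"]);d=R.T@(np.array(p)-o["ee_pos"])/.05
    y=np.degrees(np.arctan2(R[1,1],R[0,1]));print("t",o["time"],"pos",np.round(o["ee_pos"],4),"jawyaw",y,"F",np.round(o["ft_force"],2),"gap",o["finger_gap"],"slide",np.round(d,3),"twist",None if yaw is None else (y-yaw)/8)
    return d
ax=np.array([-np.sin(np.radians(13.5)),np.cos(np.radians(13.5)),0])
pad=np.array([.5598,.0388,.04])
E
python3 -c "
from h import *
p=pad+.005*ax; p[2]=.12; rel(p,13.5)"
```

```text
t 0.1 pos [0.2034 0.5376 0.2307] jawyaw 69.2717969710131 F [ 0.66  0.1  -0.27] gap 0.08568952538148877 slide [-10.141  -6.722   2.221] twist 6.971474621376638
```

```bash
python3 -m inch '[{"slide":[-0.5,-0.3,0],"twist":0.5},{"slide":[-1.2,-0.8,0],"twist":1.2},{"slide":[-1.9,-1.3,0],"twist":1.9},{"slide":[-2.6,-1.7,0],"twist":2.6},{"slide":[-3.3,-2.2,0],"twist":3.3},{"slide":[-4.0,-2.7,0],"twist":4.0},{"slide":[-4.7,-3.1,0.1],"twist":4.7},{"slide":[-5.4,-3.6,0.3],"twist":5.4},{"slide":[-6.1,-4.0,0.5],"twist":6.1},{"slide":[-6.8,-4.5,0.7],"twist":6.97},{"slide":[-7.5,-5.0,0.9],"twist":6.97},{"slide":[-8.2,-5.4,1.2],"twist":6.97},{"slide":[-8.9,-5.9,1.5],"twist":6.97},{"slide":[-9.5,-6.3,1.8],"twist":6.97},{"slide":[-9.9,-6.6,2.1],"twist":6.97},{"slide":[-10.14,-6.72,2.22],"twist":6.97},{"slide":[-10.14,-6.72,2.22],"twist":6.97},{"slide":[-10.14,-6.72,2.22],"twist":6.97}]' 0 60; python3 - <<'E'
from h import *
import cv2
p=pad+.005*ax; p[2]=.06; rel(p,13.5)
for n in("scene","top"):
    im=env.capture(n)[:,:,::-1]
    c=im[100:275,260:420]
    cv2.imwrite(f"pics/{n}1.png",cv2.convertScaleAbs(cv2.resize(c,None,fx=3.4,fy=3.4,interpolation=cv2.INTER_CUBIC),alpha=1.5))
E
```

```text
time: 1.9
ee_pos: [0.5584, 0.0444, 0.1204]
tcp_rot: [[-0.234, 0.972, -0.001], [0.972, 0.234, -0.001], [-0.001, -0.001, -1.0]]
ft_force: [-0.9, 1.1, -0.4]
finger_gap: 0.0001
t 1.9 pos [0.5584 0.0444 0.1204] jawyaw 13.515865988752134 F [-0.87  1.05 -0.38] gap 0.00012824911515495836 slide [-1.500e-02  1.000e-03  1.208e+00] twist 0.0019832485940167732
```

```bash
python3 -m inch '[{"slide":[0,0,0.4]},{"slide":[-0.01,0,0.8]},{"slide":[-0.01,0,1.1]},{"slide":[-0.01,0,1.2]},{"slide":[-0.01,0,1.2]},{"slide":[-0.01,0,1.2]}]'; python3 - <<'E'
from h import *
import cv2
p=pad+.005*ax; p[2]=.04; rel(p,13.5)
for n in("scene","top"):
    im=env.capture(n)[:,:,::-1]
    c=im[100:275,260:420]
    cv2.imwrite(f"pics/{n}2.png",cv2.convertScaleAbs(cv2.resize(c,None,fx=3.4,fy=3.4,interpolation=cv2.INTER_CUBIC),alpha=1.5))
E
```

```text
t 2.0 pos [0.5584 0.0448 0.1209] jawyaw 13.570879926271042 F [0.53 0.25 0.05] gap -7.379629904227613e-05 slide [-0.022 -0.002  1.617] twist 0.008859990783880223invalid input at $[0]: expected keys slide, twist
```

View pics/scene2.png

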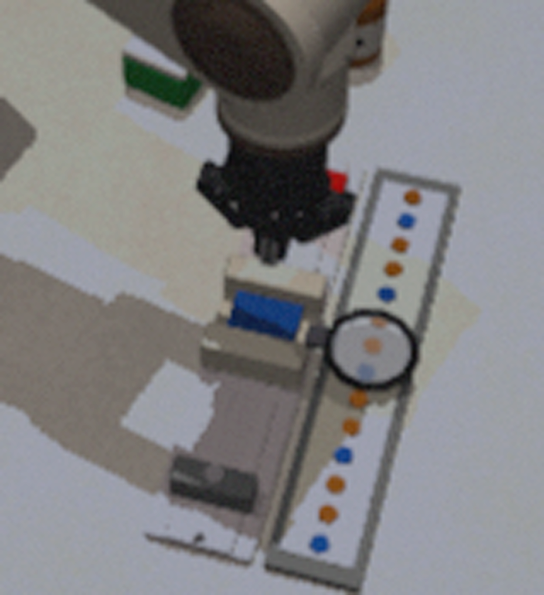

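View pics/top2.png

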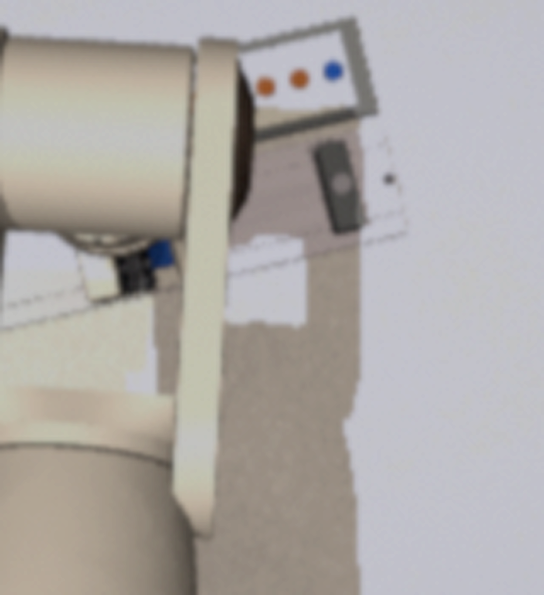

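The row was refused because it had no twist key, so the arm hasn't moved. In the scene view the closed tip is above the carriage at (270,258), and the carriage is undisturbed. I'll repeat the descent.

```bash
python3 -m inch '[{"slide":[0,0,0.4],"twist":0},{"slide":[-0.01,0,0.8],"twist":0},{"slide":[-0.02,0,1.1],"twist":0},{"slide":[-0.02,0,1.2],"twist":0},{"slide":[-0.02,0,1.2],"twist":0},{"slide":[-0.02,0,1.2],"twist":0}]'; python3 - <<'E'
from h import *
import cv2
p=pad+.005*ax; p[2]=.04; rel(p,13.5)
im=env.capture("scene")[:,:,::-1]
c=im[140:235,290:410]
cv2.imwrite("pics/scene3.png",cv2.convertScaleAbs(cv2.resize(c,None,fx=5,fy=5,interpolation=cv2.INTER_CUBIC),alpha=1.6))
c=env.calibration("scene")
E
```

```text
time: 2.7
ee_pos: [0.5591, 0.0437, 0.0616]
tcp_rot: [[-0.235, 0.972, 0.002], [0.972, 0.235, -0.001], [-0.001, 0.001, -1.0]]
ft_force: [-0.3, 0.5, 0.3]
finger_gap: -0.0002
t 2.7 pos [0.5591 0.0437 0.0616] jawyaw 13.58477623597978 F [-0.3   0.47  0.27] gap -0.00017343801958664414 slide [ 0.002 -0.011  0.433] twist 0.010597029497472432
```

View pics/scene3.png

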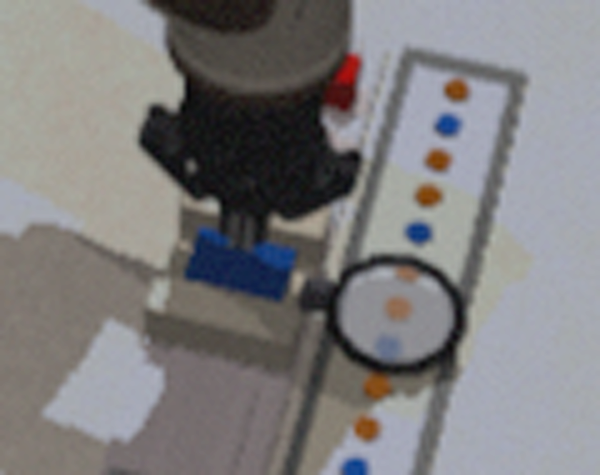

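The tip, at about (243,240), is over the pad and inside the trough. Now I'll lower it onto the pad in small steps.

```bash
python3 -m inch '[{"slide":[0,0,0.15],"twist":0},{"slide":[0,0,0.3],"twist":0},{"slide":[0,0,0.4],"twist":0},{"slide":[0,0,0.46],"twist":0},{"slide":[0,0,0.5],"twist":0},{"slide":[0,0,0.53],"twist":0},{"slide":[0,0,0.53],"twist":0}]'; python3 -c "
from h import *
rel(pad,13.5)"
```

```text
time: 3.45
ee_pos: [0.5592, 0.0436, 0.0355]
tcp_rot: [[-0.235, 0.972, 0.002], [0.972, 0.235, -0.001], [-0.001, 0.001, -1.0]]
ft_force: [-5.9, -0.2, 13.0]
finger_gap: -0.0
t 3.45 pos [0.5592 0.0436 0.0355] jawyaw 13.58276750767139 F [-5.89 -0.23 13.  ] gap -5.204419123223666e-06 slide [-0.097 -0.012 -0.09 ] twist 0.010345938458923731
```

```bash
python3 -m inch '[{"slide":[0,0,0.05],"twist":0},{"slide":[0,0,0.07],"twist":0},{"slide":[0,0,0.07],"twist":0},{"slide":[0.03,0,0.07],"twist":0},{"slide":[0.08,0,0.07],"twist":0},{"slide":[0.15,0,0.07],"twist":0},{"slide":[0.22,0,0.07],"twist":0},{"slide":[0.3,0,0.07],"twist":0},{"slide":[0.38,0,0.07],"twist":0},{"slide":[0.46,0,0.07],"twist":0},{"slide":[0.52,0,0.07],"twist":0}]'; python3 - <<'E'
from h import *
import cv2
rel(pad,13.5)
im=env.capture("scene")[:,:,::-1]
c=im[140:235,290:410]
cv2.imwrite("pics/scene4.png",cv2.convertScaleAbs(cv2.resize(c,None,fx=5,fy=5,interpolation=cv2.INTER_CUBIC),alpha=1.6))
E
```

```text
time: 4.55
ee_pos: [0.5536, 0.0687, 0.0337]
tcp_rot: [[-0.235, 0.972, 0.003], [0.972, 0.235, -0.002], [-0.002, 0.003, -1.0]]
ft_force: [-10.9, -3.7, 30.5]
finger_gap: -0.0001
t 4.55 pos [0.5536 0.0687 0.0337] jawyaw 13.590126087630036 F [-10.9   -3.73  30.47] gap -5.1197911334530794e-05 slide [-0.612 -0.02  -0.124] twist 0.011265760953754533
```

View pics/scene4.png

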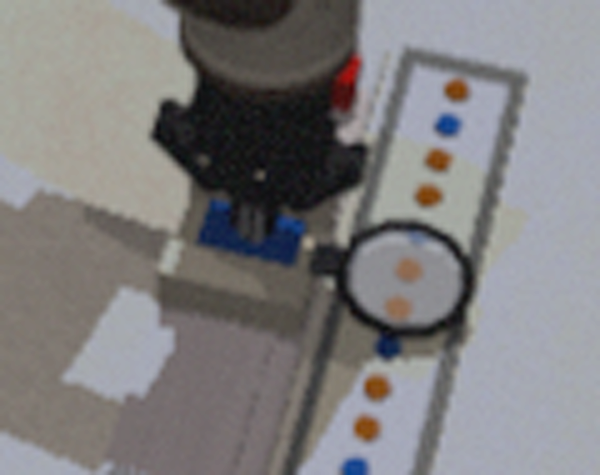

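The magnifier moved from (398,312) to (405,272), so the carriage is coming along with the pad fully down (z 0.034, 30 N). I'll keep pushing.

```bash
python3 -m inch '[{"slide":[0.03,0,0.04],"twist":0},{"slide":[0.1,0,0.04],"twist":0},{"slide":[0.2,0,0.04],"twist":0},{"slide":[0.3,0,0.04],"twist":0},{"slide":[0.4,0,0.04],"twist":0},{"slide":[0.5,0,0.04],"twist":0},{"slide":[0.6,0,0.04],"twist":0},{"slide":[0.7,0,0.04],"twist":0},{"slide":[0.8,0,0.04],"twist":0},{"slide":[0.9,0,0.04],"twist":0},{"slide":[1.0,0,0.04],"twist":0},{"slide":[1.07,0,0.04],"twist":0},{"slide":[1.14,0,0.04],"twist":0},{"slide":[1.2,0,0.04],"twist":0}]'; python3 -c "
from h import *
o=env.get_obs();rel(pad,13.5);print(ax@o['ft_force'])"
```

```text
time: 6.0
ee_pos: [0.5398, 0.1274, 0.0337]
tcp_rot: [[-0.235, 0.972, 0.005], [0.972, 0.235, -0.002], [-0.003, 0.004, -1.0]]
ft_force: [-13.9, -4.0, 36.4]
finger_gap: 0.0
t 6.0 pos [0.5398 0.1274 0.0337] jawyaw 13.610672270478105 F [-13.93  -4.02  36.36] gap 5.309247650864562e-06 slide [-1.817 -0.027 -0.121] twist 0.013834033809763113
-0.655605221588119
```

```bash
python3 -m inch '[{"slide":[0.03,0,0.03],"twist":0},{"slide":[0.07,0,0.03],"twist":0},{"slide":[0.11,0,0.03],"twist":0},{"slide":[0.15,0,0.03],"twist":0},{"slide":[0.19,0,0.03],"twist":0},{"slide":[0.22,0,0.03],"twist":0},{"slide":[0.25,0,0.03],"twist":0},{"slide":[0.25,0,0.03],"twist":0}]'; python3 - <<'E'
from h import *
import cv2
o=env.get_obs();rel(pad,13.5);print(ax@o['ft_force'])
for n in("scene","top"):
    im=env.capture(n)[:,:,::-1]
    c=im[110:260,290:410] if n=="scene" else im[95:215,205:390]
    cv2.imwrite(f"pics/{n}5.png",cv2.convertScaleAbs(cv2.resize(c,None,fx=4,fy=4,interpolation=cv2.INTER_CUBIC),alpha=1.6))
E
```

```text
time: 6.8
ee_pos: [0.5376, 0.1382, 0.0337]
tcp_rot: [[-0.235, 0.972, 0.006], [0.972, 0.235, -0.005], [-0.006, 0.005, -1.0]]
ft_force: [-7.2, -15.6, 27.0]
finger_gap: 0.0001
t 6.8 pos [0.5376 0.1382 0.0337] jawyaw 13.613655847891945 F [ -7.19 -15.64  26.95] gap 0.00012345432419447156 slide [-2.037 -0.035 -0.115] twist 0.01420698098649309
-13.528303793995299
```

View pics/scene5.png

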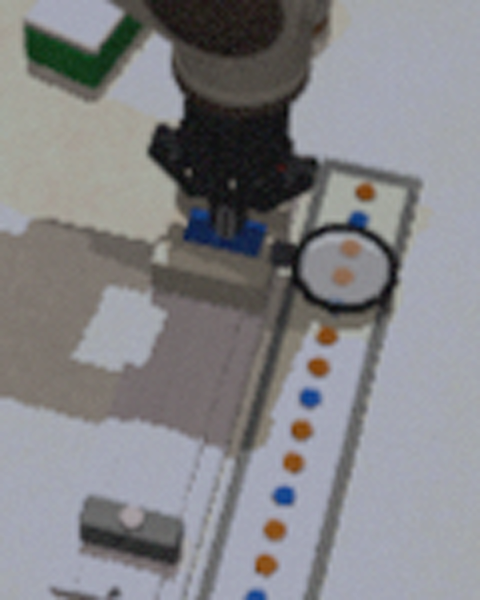

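View pics/top5.png

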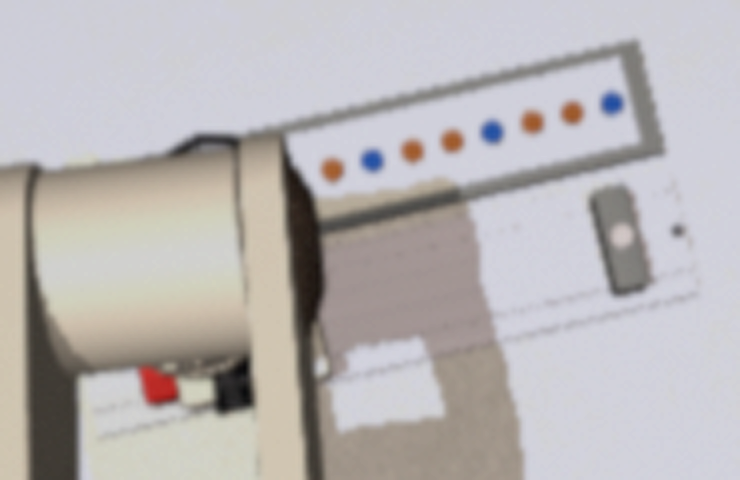

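A resisting force of 13.5 N along the rail has appeared after 97 mm of tip travel, against 94 mm predicted. In the top view the red stop meets the cream end face near (178,385). A small extra push should confirm it.

```bash
python3 -m inch '[{"slide":[0.07,0,0.03],"twist":0},{"slide":[0.1,0,0.03],"twist":0},{"slide":[0.12,0,0.03],"twist":0},{"slide":[0.12,0,0.03],"twist":0}]'; python3 - <<'E'
from h import *
o=env.get_obs();rel(pad,13.5);print(ax@o['ft_force'])
E
```

```text
time: 7.3
ee_pos: [0.5376, 0.1428, 0.0337]
tcp_rot: [[-0.235, 0.972, 0.01], [0.972, 0.235, -0.006], [-0.009, 0.008, -1.0]]
ft_force: [-0.0, -12.9, 21.7]
finger_gap: 0.0001
t 7.3 pos [0.5376 0.1428 0.0337] jawyaw 13.608308038529193 F [-2.000e-02 -1.289e+01  2.168e+01] gap 8.84168350423013e-05 slide [-2.127 -0.056 -0.109] twist 0.013538504816149155
-12.533498663139
```

The resistance held at about 12.5 N, which is the friction limit, and the tip slid over the pad. So the carriage is solid against the stop. I'll lift straight up.

```bash
python3 -m inch '[{"slide":[0.01,0,0],"twist":0},{"slide":[0.01,0,-0.05],"twist":0},{"slide":[0.01,0,-0.1],"twist":0},{"slide":[0.01,0,-0.15],"twist":0},{"slide":[0.01,0,-0.25],"twist":0},{"slide":[0.01,0,-0.45],"twist":0},{"slide":[0.01,0,-0.8],"twist":0},{"slide":[0.01,0,-1.3],"twist":0},{"slide":[0,0,-1.9],"twist":0},{"slide":[0,0,-2.5],"twist":0},{"slide":[0,0,-3.0],"twist":0},{"slide":[0,0,-3.3],"twist":0},{"slide":[0,0,-3.3],"twist":0}]'; python3 - <<'E'
from h import *
rel([.40,-.15,.25])
E
```

```text
time: 8.6
ee_pos: [0.5366, 0.1441, 0.2003]
tcp_rot: [[-0.235, 0.972, 0.012], [0.972, 0.235, -0.006], [-0.009, 0.011, -1.0]]
ft_force: [0.3, -0.7, -0.1]
finger_gap: -0.0003
t 8.6 pos [0.5366 0.1441 0.2003] jawyaw 13.61405961418525 F [ 0.34 -0.72 -0.06] gap -0.00034694384337838227 slide [-5.082 -4.029 -0.993] twist None
```

Next I'll move aside so the cameras can see the carriage.

```bash
python3 -m inch '[{"slide":[-0.3,-0.2,-0.2],"twist":0},{"slide":[-0.8,-0.6,-0.5],"twist":0},{"slide":[-1.4,-1.1,-0.8],"twist":0},{"slide":[-2.0,-1.6,-1],"twist":0},{"slide":[-2.6,-2.1,-1],"twist":0},{"slide":[-3.2,-2.6,-1],"twist":0},{"slide":[-3.8,-3.1,-1],"twist":0},{"slide":[-4.4,-3.6,-1],"twist":0},{"slide":[-4.9,-3.9,-1],"twist":0},{"slide":[-5.1,-4.0,-1],"twist":0},{"slide":[-5.1,-4.0,-1],"twist":0}]'; python3 - <<'E'
from h import *
import cv2
for n in("scene","top"):
    im=env.capture(n)[:,:,::-1]; cv2.imwrite(f"pics/{n}6f.png",im)
    c=im[140:275,290:410] if n=="scene" else im[95:215,205:390]; f=4.4 if n=="scene" else 4.3
    cv2.imwrite(f"pics/{n}6.png",cv2.convertScaleAbs(cv2.resize(c,None,fx=f,fy=f,interpolation=cv2.INTER_CUBIC),alpha=1.5))
E
```

```text
time: 9.7
ee_pos: [0.4008, -0.1517, 0.2497]
tcp_rot: [[-0.233, 0.972, 0.011], [0.972, 0.233, -0.005], [-0.008, 0.01, -1.0]]
ft_force: [-0.1, -0.1, -0.6]
finger_gap: -0.0
```

View pics/top6.png

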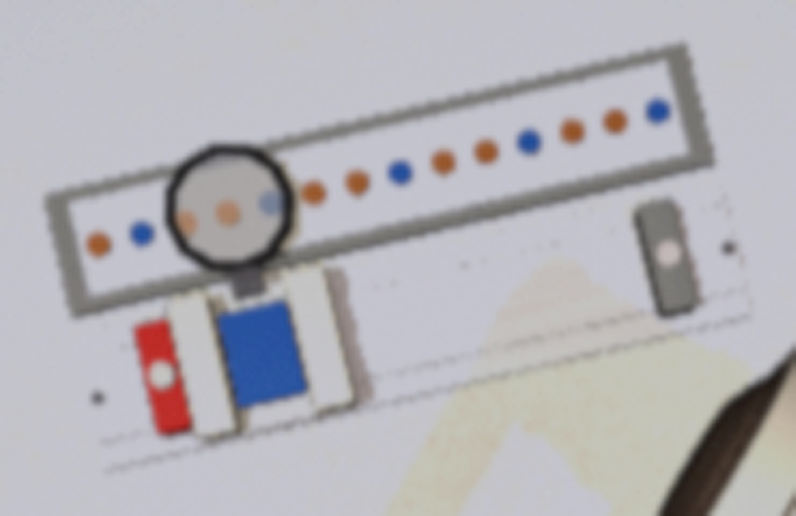

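View pics/scene6.png

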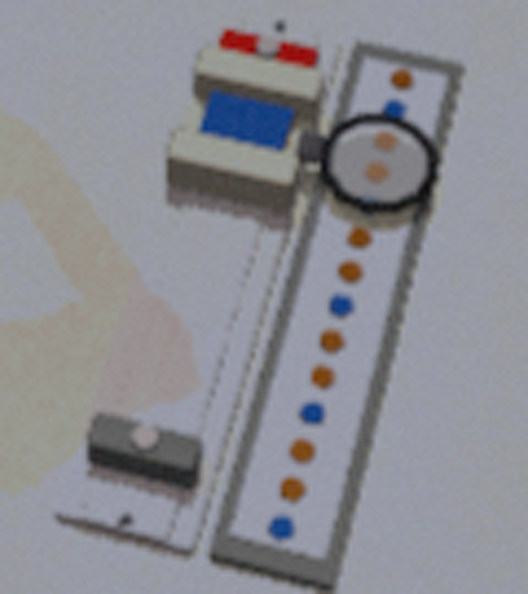

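View pics/top6f.png

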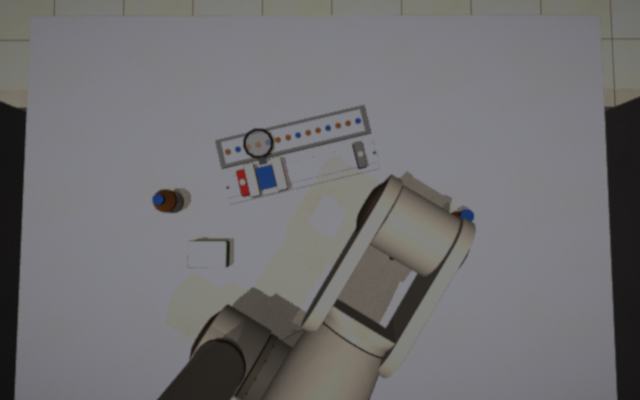

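```bash
python3 - <<'E'
from h import *
p=top(262.5,354,.04);r=top(161,375,.051);print(p,r,np.linalg.norm((p-r)[:2]),(r-p)@ax)
p=sc(248,122,.04);r=sc(267,46,.051);print(p,r,(r-p)@ax)
E
```

```text
[0.53751947 0.13000758 0.04      ] [0.523421   0.19069538 0.051     ] 0.062303899573487975 0.06230221355693751
[0.53844309 0.13330304 0.04      ] [0.52276195 0.19075946 0.051     ] 0.059529585273105756
```

The two cameras give centre distances of 62.3 mm and 59.5 mm, against 62 mm when touching. The pad is up, and the bottle, tube and tip box haven't moved. I'll hand the job in.

```bash
python3 -c "
from rig import env
print(env.finish_job(), env.get_obs()['time'])"
```

```text
the job is handed in; nothing more can be done
the job is handed in; nothing more can be done
```

The carriage is resting against the red stop with the pad up again, and I handed the job in at about 9.8 s on the robot's clock (limit 38 s). No verdict is reported.

**What I did:** I pressed the blue pad fully down with the closed fingertip (tip at z about 0.034 m, peak reading about 36 N). I then pushed the carriage about 94 mm along the rail. At the stop, the resistance along the rail rose to about 13 N and the tip began to slide over the pad. I lifted straight up and moved clear.

**Last checks:**
- **Distance to the red stop:** the top camera gives 62.3 mm between the carriage and stop centres, and the scene camera gives 59.5 mm; 62 mm means touching. The two differ by about 3 mm; the scene figure is closer than the parts can get, so I put it down to pixel-reading and calibration error.
- **Pad:** it looks up in both pictures. I had no direct reading of the pad's position.
- **Bystanders:** the bottle and the tube's cap are at the same pixels in the top view as at the start. The tube's body was partly hidden by the arm. The tip box's one clearly visible edge is where it was; the arm covered much of it in the first picture.

One move was refused because I left out the twist value; the arm did not move, and I repeated it correctly.

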